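# Weigh two look-alike bushings by hand and hold the heavier to the free reader

### The job

The bushings on the yellow and white stands look alike but differ in weight: lift the one on the yellow stand a good 5 cm and feel its weight, set it back gently on the yellow stand, then lift the one on the white stand likewise. Take the heavier of the two to the free station, the one with the green lamp, and finish while still holding it there in the gripper, still and upright, centred over the green pad with its underside about 50 mm above the pad; the lighter one must be standing on one of the two stands. Never tip a bushing over, and leave the bushing on the red-lamp station and everything else on the bench alone.

Things in the scene. Friction and masses are not known exactly. Their poses are not given: they have to be found in the camera images.
- bushing_1: one of three brass bushings, alike but for hidden cores: 0.19 to 0.89 kg, any two 0.15 kg or more apart, in no order. Upright barrel 46 mm in diameter, 60 mm tall over all; foot flange 60 mm in diameter, 8 mm thick; black plug on top. Origin: centre of underside; z up its axis. Starts on the yellow, white or red pad, up to 4 mm off centre. Grip the barrel about 40 mm above its underside
- bushing_2: one of three brass bushings, alike but for hidden cores: 0.19 to 0.89 kg, any two 0.15 kg or more apart, in no order. Upright barrel 46 mm in diameter, 60 mm tall over all; foot flange 60 mm in diameter, 8 mm thick; black plug on top. Origin: centre of underside; z up its axis. Starts on the yellow, white or red pad, up to 4 mm off centre. Grip the barrel about 40 mm above its underside
- bushing_3: one of three brass bushings, alike but for hidden cores: 0.19 to 0.89 kg, any two 0.15 kg or more apart, in no order. Upright barrel 46 mm in diameter, 60 mm tall over all; foot flange 60 mm in diameter, 8 mm thick; black plug on top. Origin: centre of underside; z up its axis. Starts on the yellow, white or red pad, up to 4 mm off centre. Grip the barrel about 40 mm above its underside
- stand_yellow_seat (a point): fixed stand with a round yellow pad 78 mm in diameter on an 84 mm square dark steel block; a bushing stands on the pad at the start. This point: centre of the pad's flat top, 30 mm above the bench, z up
- stand_white_seat (a point): fixed stand with a round white pad 78 mm in diameter on an 84 mm square dark steel block; a bushing stands on the pad at the start. This point: centre of the pad's flat top, 30 mm above the bench, z up
- station_green_seat (a point): fixed reading station with a green round pad 78 mm in diameter and a green lamp; it is free (empty). This point: centre of the pad's flat top, 30 mm above the bench; z up, x points from the pad to the reader column: front face 57 mm from the pad's centre, 50 mm wide, its lamp's top 135 mm above the bench. Base plate 104 mm wide
- station_red_seat (a point): fixed reading station with a red round pad 78 mm in diameter and a red lamp; it is busy, a bushing stands on it. This point: centre of the pad's flat top, 30 mm above the bench; z up, x points from the pad to the reader column: front face 57 mm from the pad's centre, 50 mm wide, its lamp's top 135 mm above the bench. Base plate 104 mm wide
- screwdriver: bystander, not to be moved: orange-handled screwdriver lying on the bench near the robot, left
- wrench: bystander, not to be moved: steel wrench lying on the bench near the robot, right
- tape: bystander, not to be moved: grey ring-shaped tape roll, 72 mm across, 24 mm high, lying flat behind the stands
- screw_jar: bystander, not to be moved: clear jar with white cap, 52 mm across, 65 mm high, behind the stands
- carton: bystander, not to be moved: cardboard carton 90 x 60 x 50 mm, far left
- oil_cup: bystander, not to be moved: red oil can, 48 mm across, 100 mm high, far right
- stand_yellow: the same stand; this origin lies under the pad's centre, on the bench top
- stand_white: the same stand; this origin lies under the pad's centre, on the bench top
- station_red: the same red-lamp station; this origin lies under the pad's centre, on the bench top
- station_green: the same green-lamp station; this origin lies under the pad's centre, on the bench top

How it is judged (in metres and radians):
On the way, in this order (a step that is already met when the one before it is completed fails the run):
1. the bushing of the yellow stand is lifted at least 30 mm in the gripper, near its stand, while the other stands on the white stand (((horizontal distance between bushing_1 and stand_white_seat below 0.015 m and height (world z) of bushing_1 between 0.025 and 0.036 m and angle between bushing_1's own z axis and vertical below 0.15 rad) or (horizontal distance between bushing_2 and stand_white_seat below 0.015 m and height (world z) of bushing_2 between 0.025 and 0.036 m and angle between bushing_2's own z axis and vertical below 0.15 rad) or (horizontal distance between bushing_3 and stand_white_seat below 0.015 m and height (world z) of bushing_3 between 0.025 and 0.036 m and angle between bushing_3's own z axis and vertical below 0.15 rad)) and ((height (world z) of bushing_1 above 0.06 m and contact force between bushing_1 and the fingers above 1 N and horizontal distance between bushing_1 and stand_yellow_seat below 0.12 m) or (height (world z) of bushing_2 above 0.06 m and contact force between bushing_2 and the fingers above 1 N and horizontal distance between bushing_2 and stand_yellow_seat below 0.12 m) or (height (world z) of bushing_3 above 0.06 m and contact force between bushing_3 and the fingers above 1 N and horizontal distance between bushing_3 and stand_yellow_seat below 0.12 m))), for 0.3 s.
2. with a bushing set back upright on the yellow stand (within 15 mm of its centre), the bushing of the white stand is lifted at least 30 mm in the gripper, near its stand (((horizontal distance between bushing_1 and stand_yellow_seat below 0.015 m and height (world z) of bushing_1 between 0.025 and 0.036 m and angle between bushing_1's own z axis and vertical below 0.15 rad) or (horizontal distance between bushing_2 and stand_yellow_seat below 0.015 m and height (world z) of bushing_2 between 0.025 and 0.036 m and angle between bushing_2's own z axis and vertical below 0.15 rad) or (horizontal distance between bushing_3 and stand_yellow_seat below 0.015 m and height (world z) of bushing_3 between 0.025 and 0.036 m and angle between bushing_3's own z axis and vertical below 0.15 rad)) and ((height (world z) of bushing_1 above 0.06 m and contact force between bushing_1 and the fingers above 1 N and horizontal distance between bushing_1 and stand_white_seat below 0.12 m) or (height (world z) of bushing_2 above 0.06 m and contact force between bushing_2 and the fingers above 1 N and horizontal distance between bushing_2 and stand_white_seat below 0.12 m) or (height (world z) of bushing_3 above 0.06 m and contact force between bushing_3 and the fingers above 1 N and horizontal distance between bushing_3 and stand_white_seat below 0.12 m))), for 0.3 s.
At the end, for the whole second after the job is handed in: The heavier bushing is gripped, still, clear of the station, upright within 10 degrees, within 20 mm of the green pad's axis, underside 30 to 80 mm above the pad; the lighter stands released on the yellow or white pad and the third on the red pad, each within 15 mm of its centre (((horizontal distance between bushing_1 and station_green_seat below 0.02 m and z of bushing_1 in the frame of station_green_seat between 0.03 and 0.08 m and angle between bushing_1's own z axis and vertical below 0.17 rad and linear speed of bushing_1 below 0.03 m/s and contact force between bushing_1 and the fingers above 2 N and contact force between bushing_1 and station_green below 0.3 N) or (horizontal distance between bushing_2 and station_green_seat below 0.02 m and z of bushing_2 in the frame of station_green_seat between 0.03 and 0.08 m and angle between bushing_2's own z axis and vertical below 0.17 rad and linear speed of bushing_2 below 0.03 m/s and contact force between bushing_2 and the fingers above 2 N and contact force between bushing_2 and station_green below 0.3 N) or (horizontal distance between bushing_3 and station_green_seat below 0.02 m and z of bushing_3 in the frame of station_green_seat between 0.03 and 0.08 m and angle between bushing_3's own z axis and vertical below 0.17 rad and linear speed of bushing_3 below 0.03 m/s and contact force between bushing_3 and the fingers above 2 N and contact force between bushing_3 and station_green below 0.3 N)) and ((horizontal distance between bushing_1 and station_red_seat below 0.015 m and height (world z) of bushing_1 between 0.025 and 0.036 m and angle between bushing_1's own z axis and vertical below 0.15 rad) or (horizontal distance between bushing_2 and station_red_seat below 0.015 m and height (world z) of bushing_2 between 0.025 and 0.036 m and angle between bushing_2's own z axis and vertical below 0.15 rad) or (horizontal distance between bushing_3 and station_red_seat below 0.015 m and height (world z) of bushing_3 between 0.025 and 0.036 m and angle between bushing_3's own z axis and vertical below 0.15 rad)) and ((horizontal distance between bushing_1 and stand_yellow_seat below 0.015 m and height (world z) of bushing_1 between 0.025 and 0.036 m and angle between bushing_1's own z axis and vertical below 0.15 rad) or (horizontal distance between bushing_1 and stand_white_seat below 0.015 m and height (world z) of bushing_1 between 0.025 and 0.036 m and angle between bushing_1's own z axis and vertical below 0.15 rad) or (horizontal distance between bushing_2 and stand_yellow_seat below 0.015 m and height (world z) of bushing_2 between 0.025 and 0.036 m and angle between bushing_2's own z axis and vertical below 0.15 rad) or (horizontal distance between bushing_2 and stand_white_seat below 0.015 m and height (world z) of bushing_2 between 0.025 and 0.036 m and angle between bushing_2's own z axis and vertical below 0.15 rad) or (horizontal distance between bushing_3 and stand_yellow_seat below 0.015 m and height (world z) of bushing_3 between 0.025 and 0.036 m and angle between bushing_3's own z axis and vertical below 0.15 rad) or (horizontal distance between bushing_3 and stand_white_seat below 0.015 m and height (world z) of bushing_3 between 0.025 and 0.036 m and angle between bushing_3's own z axis and vertical below 0.15 rad)) and contact force between each of stand_yellow, stand_white and anything else below 6.1 N and (contact force between station_red and anything else below 3.3 N or contact force between each of stand_yellow, stand_white and anything else below 3.3 N)); the arm keeps its last pose, push and grip.
It fails at once if a bushing is tipped over (angle between any of bushing_1, bushing_2, bushing_3's own z axis and vertical above 0.6 rad).
It fails at once if the bushing on the red-lamp station is taken or pushed away (more than 15 mm off the centre of its pad) (not ((horizontal distance between bushing_1 and station_red_seat below 0.015 m and height (world z) of bushing_1 between 0.025 and 0.036 m and angle between bushing_1's own z axis and vertical below 0.15 rad) or (horizontal distance between bushing_2 and station_red_seat below 0.015 m and height (world z) of bushing_2 between 0.025 and 0.036 m and angle between bushing_2's own z axis and vertical below 0.15 rad) or (horizontal distance between bushing_3 and station_red_seat below 0.015 m and height (world z) of bushing_3 between 0.025 and 0.036 m and angle between bushing_3's own z axis and vertical below 0.15 rad))).
It fails at once if a bystander is moved by more than 30 mm (distance of any of screwdriver, wrench, tape, screw_jar, carton, oil_cup from where it was at the start of the episode above 0.03 m).
It fails at once if a bushing is dropped from more than about 10 mm instead of being set down gently ((linear speed of bushing_1 above 0.45 m/s and contact force between bushing_1 and the fingers below 0.1 N) or (linear speed of bushing_2 above 0.45 m/s and contact force between bushing_2 and the fingers below 0.1 N) or (linear speed of bushing_3 above 0.45 m/s and contact force between bushing_3 and the fingers below 0.1 N)).
It also fails if it takes over 72 s, if anything falls off the work surface, if the arm or the gripper's body presses on something with over 40 N, if the wrist force passes 120 N, or if a joint passes its speed limit or range.

### The arm

A 6-joint arm with a two-finger parallel gripper is mounted at the origin on the work surface. World frame = base frame: x ahead of the robot, y to its left, z up, the work surface at z = 0. Lengths are in m, angles in degrees, forces in N, time in s.
With the tool pointing down it reaches from about 0.4 to 0.825 m from the base axis. Payload 7 kg.
Tool frame: the origin (TCP) lies on the centre line of the jaws, within the pads' length; the fingertips stand 19 mm ahead of it and the grasp point (between the pads) is the TCP; z points along the fingers, y is the line along which they close (so a half turn about z gives the same grasp; the last joint's range is limited). The gripper opens to 88 mm and grips with 3 to 60 N. Pads are 19 mm wide; open, the fingers measure 130 mm over their backs; the gripper's body (78 mm by 193 mm) begins 47 mm behind the grasp point.
Start: joints at [86.064, 20.546, 0.682, 0, -70.136, -16.507], TCP at [0.236, 0.632, 0.246] pointing down, gripper open.
Joint ranges: [-176.03, 176.03], [-82.01, 121.73], [-58.28, 71.71], [-173.87, 95.51], [-174.79, -0.11], [-173.66, 173.66]. Speed limits (degrees/s): [136.94, 136.94, 172.46, 180, 180, 180].

### API

Orientations are given as [roll, pitch, yaw] about the fixed x, y, z axes, in that order (R = Rz(yaw) Ry(pitch) Rx(roll)).
In Python, from plant import get_state, capture, close_job gives the robot as it stands.
- The arm moves only by the tool apply_moves, never from a script. Its argument "targets" is a list of rows, each a list of 7 numbers: the opening, from 0 (shut) to 1 (fully open), then the shift along the tool's x, y, z normalised to -1 to 1, where 1 is 1000 mm, then the turn, a rotation vector about the tool's x, y, z normalised to -1 to 1, where 1 is 90 degrees. In form: [[claw, tx, ty, tz, ax, ay, az], ...]. A call has 1 to 20 rows; each row shifts and turns the commanded pose from where the row before left it, along the tool's axes as they then stand; what a row does not reach is not made up. A row lasts 1/12 s, in which the tool goes at most 41.7 mm and 7.16 degrees, less where a joint would pass 70% of its speed; a pose out of reach is approached as far as the arm can. A call with a number of a shift or a turn outside -1 to 1 is refused whole. A call with a gripper value outside its range is refused whole. The fingers move at their own pace and stop on an object; "newtons" is the grip in N (left out, the last holds). Time passes only in rows, so rows that do not move let the fingers close. It gives the time, the measured TCP pose, the force, the opening and the grip force at its end, in the units of the state.
- get_state(): the state, without advancing time (a new reading comes with each control period).
- capture(name): name is "side" or "top" or "wrist"; returns a dict with "frame" (400x640x3 uint8, red, green, blue), "range_z" (400x640 float32, m along the optical axis (not along the pixel's ray), 0 where there is no reading), "camera_matrix" (3x3 intrinsics, pixels), "T" (4x4, takes a point from camera to world coordinates). Camera axes: x right, y down, z forward; pixel columns grow to the right and rows downward; lengths in m; the calibration is good to about 2 mm. A picture is of the moment at which its call begins.
- close_job(): hands the job in; it is judged then, once.
The state is a dict: "time_s": time; "joints": joint angles; "qd": joint speeds; "joint_torque": joint torques, N m; "tcp_pos": TCP position; "eef_rot": TCP orientation; "contact_force": force on the tool from outside, world axes, zero at the start; "moment": the same for the moment, N m; "gripper_width": finger opening in m; "gripper_force": force on a finger pad.
Only numpy, scipy, OpenCV 4.12 (cv2) and the standard library are available. Lean on these libraries where they do the work, as an engineer would, in place of code of your own. Each camera call takes 0.05 s, during which the arm holds its last target. There are 200 camera calls.

## Working session

There is one attempt and no reset: what is moved stays moved. The work goes in short steps, Python scripts to look and compute and a tool call to move; the robot and the scene stay as the last step left them, time stands still between calls to the robot, and variables do not carry over. Pictures are saved under pics/ and viewed, at most 10 in all, crops included, and the job is handed in when it is done.

Besides the shell and the picture viewer there is one more tool, called after "Emit:" as name([rows], argument=value, ...), one row to a line, values as JSON. apply_moves: Moves the arm, as the interface text tells. Scaled input: -1 to 1 covers 1000 mm each way for a shift and 90 degrees each way for a turn. Its arguments: {"type":"object","properties":{"targets":{"type":"array","items":{"type":"array","items":{"type":"number"}}},"newtons":{"type":"number"}},"required":["targets"]}

```bash
mkdir -p pics; ls; python3 - <<'E'
from plant import get_state,capture
import cv2,numpy as np
s=get_state();print(s)
for n in ("top","side"):
    c=capture(n);cv2.imwrite(f"pics/{n}0.png",c["frame"][:,:,::-1]);np.savez(f"{n}0.npz",**c)
    print(n,c["camera_matrix"].round(1).tolist(),c["T"].round(3).tolist(),(c["range_z"]>0).mean())
E
```

```text
pics
{'time_s': 0.0, 'joints': array([ 8.60632791e+01,  2.05918444e+01,  6.34560909e-01, -2.23057410e-02,
       -7.01363430e+01, -1.65088695e+01]), 'qd': array([ 0.10181585,  0.03115313,  0.01707988,  0.02105064, -0.07428855,
       -0.00095436]), 'joint_torque': array([ 3.24154826e-04, -5.82714415e+01,  2.93053883e+01,  6.99757263e+00,
        7.02723657e-03, -1.67411736e-04]), 'tcp_pos': array([0.23561768, 0.63205026, 0.24461715]), 'eef_rot': array([ 1.79904274e+02, -6.50373475e-03, -2.04531812e+01]), 'contact_force': array([ 0.46070328, -0.60297966,  1.08496724]), 'moment': array([0.00200799, 0.02617878, 0.0032469 ]), 'gripper_force': 0.0, 'gripper_width': 0.08736546896727768}
top [[489.0, 0.0, 325.0], [0.0, 489.0, 195.9], [0.0, 0.0, 1.0]] [[-0.023, -0.995, 0.095, 0.419], [-1.0, 0.022, -0.007, -0.005], [0.005, -0.095, -0.995, 1.46], [0.0, 0.0, 0.0, 1.0]] 0.996140625
side [[498.2, 0.0, 319.7], [0.0, 498.2, 200.8], [0.0, 0.0, 1.0]] [[0.878, -0.25, 0.408, -0.208], [-0.478, -0.493, 0.727, -1.295], [0.019, -0.834, -0.552, 1.025], [0.0, 0.0, 0.0, 1.0]] 0.9957890625
```

View pics/top0.png

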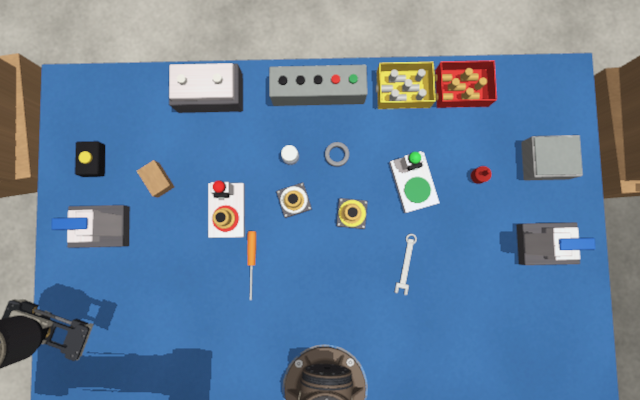

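View pics/side0.png

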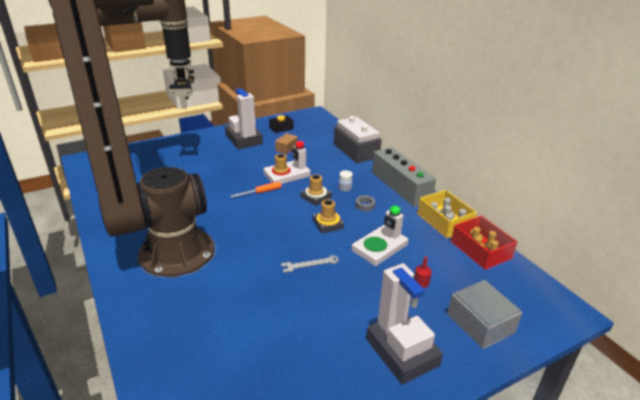

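The top view shows the bushings at about white (294,199), yellow (352,212) and red (225,217). The empty green pad is at (417,190) and its column is at about (413,158).

```bash
cat > h.py <<'E'
import numpy as np,cv2
from plant import get_state,capture
def world(c):
    K,T=c["camera_matrix"],c["T"];v,u=np.mgrid[0:400,0:640];z=c["range_z"]
    P=np.stack([(u-K[0,2])/K[0,0]*z,(v-K[1,2])/K[1,1]*z,z],-1)
    return P@T[:3,:3].T+T[:3,3]
def cast(c,uv,h):
    K,T=c["camera_matrix"],c["T"];d=T[:3,:3]@np.linalg.inv(K)@[uv[0],uv[1],1.]
    return T[:3,3]+d*(h-T[2,3])/d[2]
E
python3 - <<'E'
from h import *
for n,boxes in (("top",dict(white=(294,200),yellow=(352,212),red=(225,217),green=(417,190),lamp=(414,158))),("side",dict(white=(316,188),yellow=(327,213),red=(281,165),green=(376,244),lamp=(396,212)))):
    c=dict(np.load(f"{n}0.npz"));W=world(c);hsv=cv2.cvtColor(c["frame"],cv2.COLOR_RGB2HSV)
    for k,(u,v) in boxes.items():
        r=26;m=np.zeros((400,640),bool);m[v-r:v+r,u-r:u+r]=1
        t=m&(abs(W[...,2]-.09)<.006)
        out=[]
        if t.sum()>5 and k not in("green","lamp"):
            (uv,rad)=cv2.minEnclosingCircle(np.argwhere(t)[:,::-1].astype(np.float32));out+=["top",t.sum(),round(rad,1),cast(c,uv,.09).round(4),"3d",W[t].mean(0).round(4)]
        H,S,V=cv2.split(hsv)
        p=m&(abs(W[...,2]-.03)<.005)
        if k=="white":p&=(S<60)&(V>150)
        if k in("green","lamp"):
            p=m&(H>45)&(H<80)&(S>120)&(V>60)
            p&=(W[...,2]<.045) if k=="green" else (W[...,2]>.09)
        if k=="yellow":p&=(H>20)&(H<34)&(S>150)&(V>150)
        if k=="red":p&=((H<10)|(H>170))&(S>150)
        nn,l,st,ce=cv2.connectedComponentsWithStats(p.astype(np.uint8))
        q=np.argwhere(p)[:,::-1].astype(np.float32)
        if len(q)>5:
            uv,rad=cv2.minEnclosingCircle(q);out+=["pad",len(q),round(rad,1),cast(c,uv,.03 if k!="lamp" else .13).round(4),"3dmean",W[p].mean(0).round(4)]
            XY=W[p][:,:2].astype(np.float32);ctr,rr=cv2.minEnclosingCircle(XY);out+=["circ3d",np.round(ctr,4),round(rr,4)]
        print(n,k,*out)
E
```

```text
top white top 201 8.2 [0.5448 0.0785 0.09  ] 3d [0.545  0.0783 0.0904] pad 246 18.6 [0.546 0.078 0.03 ] 3dmean [0.5482 0.0774 0.0298] circ3d [0.5465 0.0783] 0.0548
top yellow top 190 7.9 [ 0.5032 -0.0876  0.09  ] 3d [ 0.5032 -0.0882  0.0905] pad 7 5.6 [ 0.5075 -0.0634  0.03  ] 3dmean [ 0.5086 -0.0596  0.0307] circ3d [ 0.5074 -0.0633] 0.0163
top red top 224 17.4 [0.5226 0.2712 0.09  ] 3d [0.5026 0.2803 0.09  ] pad 115 12.6 [0.4955 0.2785 0.03  ] 3dmean [0.4908 0.2657 0.0303] circ3d [0.496  0.2781] 0.0368
top green pad 471 12.4 [ 0.5669 -0.286   0.03  ] 3dmean [ 0.567  -0.2858  0.031 ] circ3d [ 0.5671 -0.2856] 0.0366
top lamp pad 117 16.1 [ 0.6178 -0.2673  0.13  ] 3dmean [ 0.6437 -0.2605  0.1421] circ3d [ 0.537  -0.1404] 0.18
side white top 174 19.0 [ 0.5155 -0.013   0.09  ] 3d [ 0.5157 -0.0217  0.0913] pad 207 27.4 [0.6108 0.2037 0.03  ] 3dmean [0.5512 0.1892 0.0297] circ3d [0.5557 0.1817] 0.1441
side yellow top 101 6.7 [ 0.4981 -0.0907  0.09  ] 3d [ 0.4977 -0.0913  0.0912] pad 88 10.8 [ 0.4981 -0.0941  0.03  ] 3dmean [ 0.4939 -0.1072  0.0313] circ3d [ 0.4998 -0.0937] 0.0392
side red top 103 15.2 [0.5326 0.2717 0.09  ] 3d [0.5193 0.2728 0.0906] pad 41 30.5 [0.4911 0.3221 0.03  ] 3dmean [0.4778 0.2604 0.0309] circ3d [0.5043 0.3363] 0.2025
side green pad 223 10.4 [ 0.5651 -0.2861  0.03  ] 3dmean [ 0.5645 -0.2874  0.032 ] circ3d [ 0.5637 -0.2877] 0.0359
side lamp pad 75 4.9 [ 0.6398 -0.2713  0.13  ] 3dmean [ 0.6411 -0.2702  0.1293] circ3d [ 0.6431 -0.268 ] 0.0155
```

Emit:
apply_moves([
  [1,0,0,0,0,0,-0.0758],
  [1,0,0,0,0,0,-0.0758],
  [1,0,0,0,0,0,-0.0757],
  [1,0.0133,0.036,0.002,0,0,0],
  [1,0.0133,0.036,0.002,0,0,0],
  [1,0.0133,0.036,0.002,0,0,0],
  [1,0.0133,0.036,0.002,0,0,0],
  [1,0.0133,0.036,0.002,0,0,0],
  [1,0.0133,0.036,0.002,0,0,0],
  [1,0.0133,0.036,0.002,0,0,0],
  [1,0.0133,0.036,0.002,0,0,0],
  [1,0.0133,0.036,0.002,0,0,0],
  [1,0.0133,0.036,0.002,0,0,0],
  [1,0.0133,0.036,0.002,0,0,0],
  [1,0.0133,0.036,0.002,0,0,0],
  [1,0.0133,0.036,0.002,0,0,0],
  [1,0.0133,0.036,0.002,0,0,0],
  [1,0.0133,0.036,0.002,0,0,0],
  [1,0.0133,0.036,0.002,0,0,0],
  [1,0,0,0,0,0,0],
])

```text
time_s: 1.77
tcp_pos: [0.4491, 0.0514, 0.2129]
eef_rot: [179.9, 0.1, -0.3]
contact_force: [0.0, 1.1, 0.2]
gripper_width: 0.0874
gripper_force: 0.0
```

Emit:
apply_moves([
  [1,0.0133,0.035,0.003,0,0,0],
  [1,0.0133,0.035,0.003,0,0,0],
  [1,0.0133,0.035,0.003,0,0,0],
  [1,0.0133,0.035,0.003,0,0,0],
  [1,0,0,0,0,0,0],
  [1,0,0,0,0,0,0],
  [1,0,0,0,0,0,0],
  [1,0,0,0,0,0,0],
])

```text
time_s: 2.43
tcp_pos: [0.5016, -0.0828, 0.2015]
eef_rot: [-180.0, 0.0, 0.0]
contact_force: [-0.6, 1.0, 0.9]
gripper_width: 0.0874
gripper_force: 0.0
```

```bash
python3 - <<'E'
from h import *
c=capture("wrist");cv2.imwrite("pics/w0.png",c["frame"][:,:,::-1]);np.savez("w0.npz",**c)
print(get_state()["tcp_pos"],c["T"].round(3).tolist())
W=world(c);z=W[...,2]
t=(abs(z-.09)<.006)&(np.hypot(W[...,0]-.502,W[...,1]+.089)<.05)
uv,r=cv2.minEnclosingCircle(np.argwhere(t)[:,::-1].astype(np.float32));print(cast(c,uv,.09),W[t].mean(0))
H,S,V=cv2.split(cv2.cvtColor(c["frame"],cv2.COLOR_RGB2HSV))
p=(H>20)&(H<34)&(S>150)&(V>150)&(abs(z-.03)<.006)&(np.hypot(W[...,0]-.502,W[...,1]+.089)<.06)
if p.sum()>5:
  print(p.sum(),cv2.minEnclosingCircle(W[p][:,:2].astype(np.float32)))
F=[]
for _ in range(5): F.append(get_state()["contact_force"]);capture("top")
print(np.mean(F,0),np.std(F,0))
E
```

```text
[ 0.50175575 -0.08256645  0.20170598] [[0.002, -0.954, -0.299, 0.582], [-1.0, -0.002, 0.0, -0.082], [-0.001, 0.299, -0.954, 0.341], [0.0, 0.0, 0.0, 1.0]]
[ 0.50210184 -0.08718319  0.09      ] [ 0.50227342 -0.08718392  0.09037365]
1382 ((0.5002713799476624, -0.08971544355154037), 0.03996047005057335)
[-0.22150528  0.0060193   0.02611826] [0.21380021 0.23538455 0.40539481]
```

View pics/w0.png

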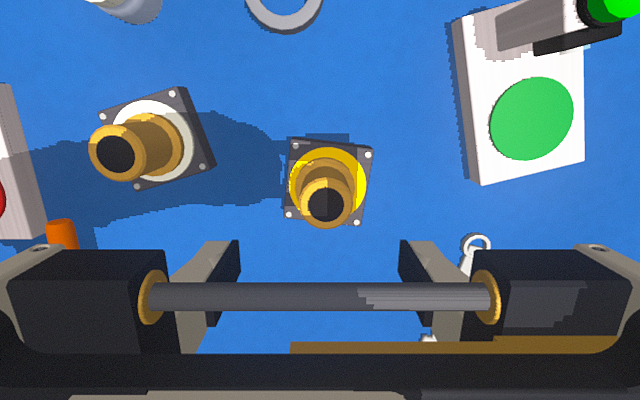

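The wrist view shows the yellow-stand bushing upright, with its plug at about (325,205), and the empty green pad at (532,118). The gripper is 5 mm off in y, so I'll correct that and descend.

Emit:
apply_moves([
  [1,0,0.0047,0.01,0,0,0],
  [1,0,0,0.016,0,0,0],
  [1,0,0,0.016,0,0,0],
  [1,0,0,0.016,0,0,0],
  [1,0,0,0.016,0,0,0],
  [1,0,0,0.016,0,0,0],
  [1,0,0,0.016,0,0,0],
  [1,0,0,0.016,0,0,0],
  [1,0,0,0.01,0,0,0],
  [1,0,0,0,0,0,0],
  [1,0,0,0,0,0,0],
  [1,0,0,0,0,0,0],
  [1,0,0,0,0,0,0],
])

```text
time_s: 3.82
tcp_pos: [0.5026, -0.0881, 0.0704]
eef_rot: [-180.0, -0.1, 0.0]
contact_force: [-0.0, -0.2, 0.4]
gripper_width: 0.0873
gripper_force: 0.0
```

Emit:
apply_moves([
  [0.4,0,0,0,0,0,0],
  [0.4,0,0,0,0,0,0],
  [0.4,0,0,0,0,0,0],
  [0.4,0,0,0,0,0,0],
  [0.4,0,0,0,0,0,0],
  [0.4,0,0,0,0,0,0],
  [0.4,0,0,0,0,0,0],
  [0.4,0,0,0,0,0,0],
  [0.4,0,0,0,0,0,0],
  [0.4,0,0,0,0,0,0],
], newtons=40)

```text
time_s: 4.65
tcp_pos: [0.5019, -0.0882, 0.0696]
eef_rot: [180.0, 0.0, 0.0]
contact_force: [-0.7, 0.2, 1.0]
gripper_width: 0.0454
gripper_force: 40.0
```

Emit:
apply_moves([
  [0.4,0,0,-0.004,0,0,0],
  [0.4,0,0,-0.008,0,0,0],
  [0.4,0,0,-0.008,0,0,0],
  [0.4,0,0,-0.01,0,0,0],
  [0.4,0,0,-0.01,0,0,0],
  [0.4,0,0,-0.01,0,0,0],
  [0.4,0,0,-0.006,0,0,0],
  [0.4,0,0,-0.004,0,0,0],
  [0.4,0,0,0,0,0,0],
  [0.4,0,0,0,0,0,0],
  [0.4,0,0,0,0,0,0],
  [0.4,0,0,0,0,0,0],
  [0.4,0,0,0,0,0,0],
  [0.4,0,0,0,0,0,0],
  [0.4,0,0,0,0,0,0],
  [0.4,0,0,0,0,0,0],
])

```text
time_s: 5.98
tcp_pos: [0.5019, -0.0882, 0.1294]
eef_rot: [180.0, 0.0, 0.0]
contact_force: [0.3, 0.1, -2.3]
gripper_width: 0.0456
gripper_force: 40.0
```

```bash
cat > feel.py <<'E'
from h import *
F=[]
for _ in range(16): s=get_state();F.append(np.r_[s["contact_force"],s["joint_torque"][1:3]]);capture("top")
print(s["time_s"],s["tcp_pos"],s["gripper_width"],s["gripper_force"],np.mean(F,0).round(3),np.std(F,0).round(3))
E
python3 feel.py; python3 - <<'E'
from h import *
c=capture("side");W=world(c)
cv2.imwrite("pics/s1.png",cv2.resize(c["frame"][100:300,200:450,::-1],None,fx=3,fy=3))
E
```

```text
6.7333 [ 0.50196238 -0.08816529  0.12957544] 0.045558648751371854 39.99964003509376 [ 2.6000e-02 -1.9400e-01 -1.8810e+00 -4.0998e+01  2.4529e+01] [0.468 0.496 0.437 0.015 0.009]
```

View pics/s1.png

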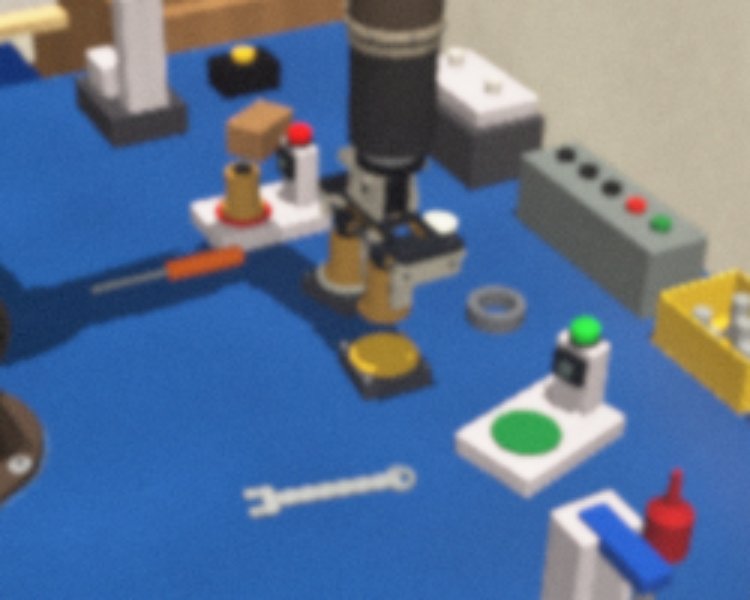

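The side view shows the bushing held upright above the bare yellow pad. It weighs about 1.9 N, or 0.19 kg. I'll set it back, shifting 2 mm towards the pad centre.

Emit:
apply_moves([
  [0.4,-0.002,0.002,0.006,0,0,0],
  [0.4,0,0,0.01,0,0,0],
  [0.4,0,0,0.01,0,0,0],
  [0.4,0,0,0.01,0,0,0],
  [0.4,0,0,0.01,0,0,0],
  [0.4,0,0,0.006,0,0,0],
  [0.4,0,0,0.003,0,0,0],
  [0.4,0,0,0.002,0,0,0],
  [0.4,0,0,0.001,0,0,0],
  [0.4,0,0,0.001,0,0,0],
  [0.4,0,0,0.0005,0,0,0],
  [0.4,0,0,0,0,0,0],
  [0.4,0,0,0,0,0,0],
  [0.4,0,0,0,0,0,0],
])

```text
time_s: 8.0
tcp_pos: [0.5001, -0.0901, 0.0704]
eef_rot: [-180.0, -0.0, 0.0]
contact_force: [-0.1, -0.1, -2.2]
gripper_width: 0.0452
gripper_force: 40.0
```

Emit:
apply_moves([
  [0.4,0,0,0.0005,0,0,0],
  [0.4,0,0,0.0005,0,0,0],
  [0.4,0,0,0,0,0,0],
  [0.4,0,0,0,0,0,0],
  [0.4,0,0,0,0,0,0],
])

```text
time_s: 8.42
tcp_pos: [0.5001, -0.0901, 0.0695]
eef_rot: [180.0, -0.0, 0.0]
contact_force: [-2.4, 0.7, 6.0]
gripper_width: 0.0456
gripper_force: 40.0
```

Emit:
apply_moves([
  [0.4,0,0,-0.0004,0,0,0],
  [0.6,0,0,0,0,0,0],
  [0.8,0,0,0,0,0,0],
  [1,0,0,0,0,0,0],
  [1,0,0,0,0,0,0],
  [1,0,0,0,0,0,0],
  [1,0,0,0,0,0,0],
  [1,0,0,0,0,0,0],
  [1,0,0,0,0,0,0],
  [1,0,0,0,0,0,0],
])

```text
time_s: 9.25
tcp_pos: [0.5, -0.0902, 0.0694]
eef_rot: [-180.0, -0.0, 0.0]
contact_force: [-0.6, 0.3, -0.1]
gripper_width: 0.0877
gripper_force: 0.0
```

Emit:
apply_moves([
  [1,0,0,-0.01,0,0,0],
  [1,0,0,-0.02,0,0,0],
  [1,0,0,-0.025,0,0,0],
  [1,0,0,-0.025,0,0,0],
  [1,0,0,-0.025,0,0,0],
  [1,0,0,-0.025,0,0,0],
  [1,0.0075,-0.028,0,0,0,0],
  [1,0.0075,-0.028,0,0,0,0],
  [1,0.0075,-0.028,0,0,0,0],
  [1,0.0075,-0.028,0,0,0,0],
  [1,0.0075,-0.028,0,0,0,0],
  [1,0.0075,-0.028,0,0,0,0],
  [1,0,0,0,0,0,0],
  [1,0,0,0,0,0,0],
  [1,0,0,0,0,0,0],
  [1,0,0,0,0,0,0],
])

```text
time_s: 10.58
tcp_pos: [0.5446, 0.0772, 0.1998]
eef_rot: [-180.0, -0.0, -0.0]
contact_force: [-0.8, 0.1, 0.1]
gripper_width: 0.0877
gripper_force: 0.0
```

```bash
python3 - <<'E'
from h import *
c=capture("wrist")
W=world(c);z=W[...,2];H,S,V=cv2.split(cv2.cvtColor(c["frame"],cv2.COLOR_RGB2HSV))
for k,x,y in (("white",.545,.078),("yellow",.5,-.09)):
  d=np.hypot(W[...,0]-x,W[...,1]-y)
  t=(abs(z-.09)<.006)&(d<.05)
  if t.sum()>9:
    uv,r=cv2.minEnclosingCircle(np.argwhere(t)[:,::-1].astype(np.float32));print(k,cast(c,uv,.09),W[t].mean(0))
  p=(abs(z-.03)<.006)&(d<.06)&(((S<70)&(V>120)) if k=="white" else ((H>20)&(H<34)&(S>150)&(V>150)))
  if p.sum()>9: print(p.sum(),cv2.minEnclosingCircle(W[p][:,:2].astype(np.float32)))
c=capture("top");W=world(c)
t=(abs(W[...,2]-.09)<.006)&(np.hypot(W[...,0]-.5,W[...,1]+.09)<.04);print(t.sum(),W[t].mean(0))
E
python3 feel.py
```

```text
white [0.54428651 0.07952225 0.09      ] [0.54422809 0.07960336 0.09034106]
1914 ((0.5449098348617554, 0.07972653955221176), 0.05697028338909149)
yellow [ 0.50626091 -0.08655557  0.09      ] [ 0.51231901 -0.08619156  0.08949057]
1312 ((0.5010682344436646, -0.09109925478696823), 0.041142769157886505)
200 [ 0.50111067 -0.09017553  0.09042892]
11.4333 [0.54488836 0.07788575 0.19940851] 0.08770280809979222 0.0 [  0.06    0.073   0.07  -42.723  27.112] [0.518 0.634 0.531 0.065 0.011]
```

Emit:
apply_moves([
  [1,-0.0005,-0.0014,0.01,0,0,0],
  [1,0,0,0.016,0,0,0],
  [1,0,0,0.016,0,0,0],
  [1,0,0,0.016,0,0,0],
  [1,0,0,0.016,0,0,0],
  [1,0,0,0.016,0,0,0],
  [1,0,0,0.016,0,0,0],
  [1,0,0,0.014,0,0,0],
  [1,0,0,0.009,0,0,0],
  [1,0,0,0,0,0,0],
  [1,0,0,0,0,0,0],
  [1,0,0,0,0,0,0],
])

```text
time_s: 12.48
tcp_pos: [0.5449, 0.0795, 0.071]
eef_rot: [-180.0, -0.0, 0.0]
contact_force: [0.5, 1.1, 0.0]
gripper_width: 0.0875
gripper_force: 0.0
```

Emit:
apply_moves([
  [0.4,0,0,0,0,0,0],
  [0.4,0,0,0,0,0,0],
  [0.4,0,0,0,0,0,0],
  [0.4,0,0,0,0,0,0],
  [0.4,0,0,0,0,0,0],
  [0.4,0,0,0,0,0,0],
  [0.4,0,0,0,0,0,0],
  [0.4,0,0,0,0,0,0],
  [0.4,0,0,0,0,0,0],
  [0.4,0,0,0,0,0,0],
], newtons=40)

```text
time_s: 13.32
tcp_pos: [0.5444, 0.0791, 0.0705]
eef_rot: [180.0, 0.0, 0.0]
contact_force: [0.1, -1.9, 1.9]
gripper_width: 0.0455
gripper_force: 40.0
```

Emit:
apply_moves([
  [0.4,0,0,-0.004,0,0,0],
  [0.4,0,0,-0.008,0,0,0],
  [0.4,0,0,-0.008,0,0,0],
  [0.4,0,0,-0.01,0,0,0],
  [0.4,0,0,-0.01,0,0,0],
  [0.4,0,0,-0.01,0,0,0],
  [0.4,0,0,-0.006,0,0,0],
  [0.4,0,0,-0.004,0,0,0],
  [0.4,0,0,0,0,0,0],
  [0.4,0,0,0,0,0,0],
  [0.4,0,0,0,0,0,0],
  [0.4,0,0,0,0,0,0],
  [0.4,0,0,0,0,0,0],
  [0.4,0,0,0,0,0,0],
  [0.4,0,0,0,0,0,0],
])

```text
time_s: 14.57
tcp_pos: [0.5443, 0.0792, 0.1302]
eef_rot: [180.0, 0.0, 0.0]
contact_force: [0.8, 0.6, -7.3]
gripper_width: 0.0453
gripper_force: 40.0
```

```bash
python3 feel.py
```

```text
15.3167 [0.54438286 0.07922768 0.13046113] 0.04484995043112112 39.99840135220438 [  0.116   0.214  -8.125 -49.61   27.23 ] [0.542 0.471 0.581 0.016 0.015]
```

White weighs 8.2 N against yellow's 1.9 N, so the white-stand bushing is the heavier one. I'll carry it high to the green station.

Emit:
apply_moves([
  [0.4,0,0,-0.01,0,0,0],
  [0.4,0,0,-0.02,0,0,0],
  [0.4,0,0,-0.02,0,0,0],
  [0.4,0,0,-0.02,0,0,0],
  [0.4,0.001,0.01,0,0,0,0],
  [0.4,0.001,0.02,0,0,0,0],
  [0.4,0.0015,0.025,0,0,0,0],
  [0.4,0.0015,0.025,0,0,0,0],
  [0.4,0.0015,0.025,0,0,0,0],
  [0.4,0.0015,0.025,0,0,0,0],
  [0.4,0.0015,0.025,0,0,0,0],
  [0.4,0.0015,0.025,0,0,0,0],
  [0.4,0.0015,0.025,0,0,0,0],
  [0.4,0.0015,0.025,0,0,0,0],
  [0.4,0.0015,0.025,0,0,0,0],
  [0.4,0.0015,0.025,0,0,0,0],
  [0.4,0.0015,0.025,0,0,0,0],
  [0.4,0.0015,0.025,0,0,0,0],
  [0.4,0.001,0.02,0,0,0,0],
  [0.4,0.001,0.01,0,0,0,0],
])

```text
time_s: 17.03
tcp_pos: [0.5656, -0.2834, 0.1997]
eef_rot: [180.0, 0.1, -0.1]
contact_force: [0.4, 0.1, -7.7]
gripper_width: 0.0453
gripper_force: 40.0
```

Emit:
apply_moves([
  [0.4,0,0.005,0,0,0,0],
  [0.4,0,0,0,0,0,0],
  [0.4,0,0,0.01,0,0,0],
  [0.4,0,0,0.015,0,0,0],
  [0.4,0,0,0.015,0,0,0],
  [0.4,0,0,0.015,0,0,0],
  [0.4,0,0,0.015,0,0,0],
  [0.4,0,0,0.01,0,0,0],
  [0.4,0,0,0,0,0,0],
  [0.4,0,0,0,0,0,0],
  [0.4,0,0,0,0,0,0],
  [0.4,0,0,0,0,0,0],
])

```text
time_s: 18.03
tcp_pos: [0.5673, -0.2858, 0.1217]
eef_rot: [180.0, -0.1, 0.0]
contact_force: [0.5, 0.2, -7.4]
gripper_width: 0.0454
gripper_force: 40.0
```

```bash
python3 feel.py; python3 - <<'E'
from h import *
c=capture("wrist");W=world(c);cv2.imwrite("pics/w2.png",c["frame"][:,:,::-1])
H,S,V=cv2.split(cv2.cvtColor(c["frame"],cv2.COLOR_RGB2HSV))
p=(H>45)&(H<80)&(S>120)&(abs(W[...,2]-.03)<.008)&(np.hypot(W[...,0]-.566,W[...,1]+.286)<.06)
print(p.sum(),cv2.minEnclosingCircle(W[p][:,:2].astype(np.float32)))
c=capture("side");cv2.imwrite("pics/s2.png",cv2.resize(c["frame"][100:300,230:480,::-1],None,fx=3,fy=3))
c=capture("top");W=world(c)
for x,y in((.5,-.09),(.495,.28)):
  t=(abs(W[...,2]-.09)<.006)&(np.hypot(W[...,0]-x,W[...,1]-y)<.035);print(t.sum(),W[t].mean(0))
E
```

```text
18.7833 [ 0.56645834 -0.28579266  0.12040155] 0.045093842733541056 39.998350421665236 [ 7.7000e-02  4.0000e-03 -8.0020e+00 -6.1625e+01  2.8172e+01] [0.512 0.61  0.533 0.207 0.079]
3178 ((0.5660457015037537, -0.2841546833515167), 0.03876776248216629)
0 [nan nan nan]
202 [0.49762977 0.28138549 0.09028464]<stdin>:9: RuntimeWarning: Mean of empty slice.
  ret = um.true_divide(
```

View pics/s2.png

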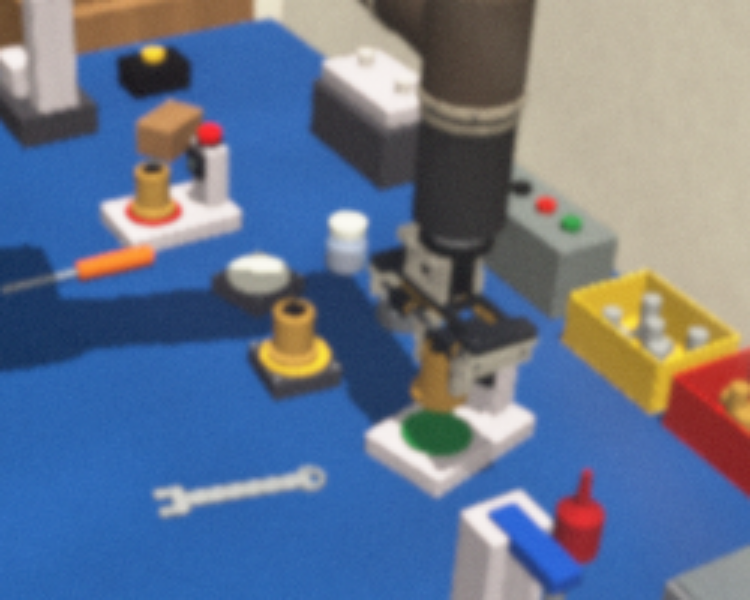

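View pics/w2.png

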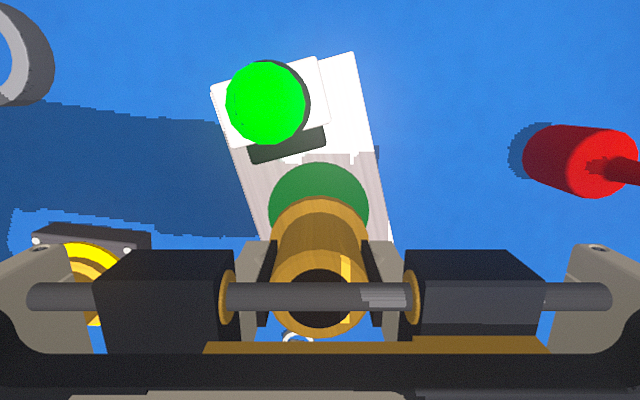

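The side view shows the bushing held upright over the green pad at about (440,400), with the lighter one standing on yellow at (293,330) and the red one untouched. The wrist view shows the held bushing centred over the pad in front of the lamp at (265,102).

```bash
python3 -c "
from plant import close_job
print(close_job())"
```

```text
the job is handed in; nothing more can be done
None
```

I handed the job in with the heavier bushing (white stand, about 8.2 N against 1.9 N for yellow) held still and upright over the green pad, about 50 mm above it and 2 mm off centre; the lighter one stands on the yellow stand, the red-lamp bushing is untouched, and no verdict came back.

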